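# Load a chambered slide and its filter block into a bench slide imager

## Robot

A 6-joint arm with a two-finger parallel gripper is mounted at the origin on a cart in front of the work surface, level with it; the furniture and walls round the work are solid. World frame = base frame: x ahead of the robot, y to its left, z up, the work surface at z = 0. Lengths are in m, angles in rad, forces in N, time in s.
With the tool pointing down it reaches from about 0.4 to 0.825 m from the base axis. Payload 7 kg.
Tool frame: the origin (TCP) lies on the centre line of the jaws, within the pads' length; the fingertips stand 19 mm ahead of it and the grasp point (between the pads) is the TCP; z points along the fingers, y is the line along which they close (so a half turn about z gives the same grasp; the last joint's range is limited). The gripper opens to 88 mm and grips with 3 to 60 N. Pads are 19 mm wide; open, the fingers measure 130 mm over their backs; the gripper's body (78 mm by 193 mm) begins 47 mm behind the grasp point.
Start: joints at [1.49, 0.359, 0.012, 0, -1.224, -0.288], TCP at [0.243, 0.63, 0.246] pointing down, gripper open.
Joint ranges: [-3.07, 3.07], [-1.43, 2.12], [-1.02, 1.25], [-3.03, 1.67], [-3.05, -0], [-3.03, 3.03]. Speed limits (rad/s): [2.39, 2.39, 3.01, 3.14, 3.14, 3.14].

## Interface

Orientations are given as [roll, pitch, yaw] about the fixed x, y, z axes, in that order (R = Rz(yaw) Ry(pitch) Rx(roll)).
In Python, from station import arm, imaging, models gives the robot as it stands.
- The arm moves only by the tool play_rows, never from a script. Its arguments are lists of equal length, an entry for each row: "travel": the shift along the tool's x, y, z in units of 25 mm (1.0 is 25 mm), a list of three; "twist": the turn about the tool's z in units of 0.15 rad (1.0 is 0.15 rad). A call has 1 to 8 rows; each row shifts and turns the commanded pose from where the row before left it, along the tool's axes as they then stand; what a row does not reach is not made up. A row lasts 1/8 s, in which the tool goes at most 62.5 mm and 10.7 degrees, less where a joint would pass 70% of its speed; a pose out of reach is approached as far as the arm can. A call with a number of a shift or a turn outside -1 to 1 is refused whole. A call with a gripper value outside its range is refused whole. "fingers" is the opening, from 0 (shut) to 1 (fully open), set as the call begins (left out, the last holds). The fingers move at their own pace and stop on an object; "newtons" is the grip in N (left out, the last holds). Time passes only in rows, so rows that do not move let the fingers close. It gives the time, the measured TCP pose, the force, the opening and the grip force at its end, in the units of the state.
- arm.get_state(): the state, without advancing time (a new reading comes with each control period).
- imaging.grab_frame(name): name is "scene" or "top" or "wrist"; returns a dict with "pixels" (480x640x3 uint8, red, green, blue), "fx", "fy", "cx", "cy" (pixels), "distortion" ([k1, k2, p1, p2, k3] as OpenCV has them; the pictures are not rectified), "R" (3x3) and "t" (3): a world point X has camera coordinates R X + t; the wrist camera has in their place "T_tool_cam" (4x4, takes a point from camera to tool coordinates, whose origin is the TCP and whose axes are the flange's). Camera axes: x right, y down, z forward; pixel columns grow to the right and rows downward; lengths in m; the calibration is good to about 2 mm. A picture is of the moment at which its call begins: read the wrist's pose just before it. There is no depth.
- arm.job_done(): hands the job in; it is judged then, once.
Trained networks look in the newest picture that a camera, given by its name, has taken for a name from the list of things; names that differ only in an ending like _2 or _b are one class to them, and where a whole thing is asked for, a point or a joint stands for the part that bears it (a point fixed in the world has none). Each returns a list of dicts, best first, with "confidence" (0 to 1); they miss things now and then, are a little off and sometimes report something else, mostly with a low value. They report only what shows in the picture. A call takes as long as a camera call. They do not tell look-alikes from the thing itself.
- models.boxes_of(name, camera): "extent" ([centre column, centre row, width, height] in pixels, round what is visible of it).
- models.silhouettes(name, camera): "pixels" (480x640 bool, what is visible of it) and "extent" ([centre column, centre row, width, height] in pixels, round what is visible of it).
The state is a dict: "t": time; "q": joint angles; "qd": joint speeds; "joint_efforts": joint torques, N m; "eef_pos": TCP position; "ee_rot": TCP orientation; "force": force on the tool from outside, world axes, zero at the start; "moment": the same for the moment, N m; "width": finger opening in m; "gripper_force": force on a finger pad.
Only numpy, scipy, OpenCV 4.12 (cv2) and the standard library are available. Lean on these libraries where they do the work, as an engineer would, in place of code of your own. Each camera call takes 0.05 s, during which the arm holds its last target. There are 200 camera calls.

## Task

Get the slide imager ready for a run. Lay the chambered culture slide flat on the pulled-out stage between the two fork jaws and close the jaws so that they hold it centred over the window, push the stage carriage fully home into the imager, and plug the filter block into the socket on top of the imager until it is fully seated. Keep the slide level and leave the other things on the bench alone.

Things in the scene. Friction and masses are not known exactly. Their poses are not given: they have to be found in the camera images.
- slide_imager: low white instrument, fixed, 140 deep (its x) x 210 wide (its y) x 120 mm high. Origin: on the bench under the middle of its front face; its x axis points into the instrument, away from the robot. The front face is 94 mm high, then stepped back by 25 mm. A stage carriage comes out of the front opening (177 mm wide, up to 72 mm above the bench).
- stage_carriage (a joint): how far the carriage is pulled out, m: 0 = fully home, front panel shut against the instrument's front face; 0.115 = fully out. It slides along the imager's x axis, stays where it is left, about 2 N of friction.
- stage_centre (a point): centre of the stage plate's upper face, 42 mm above the bench, on the carriage (a dark plate 164 mm wide with a small dark window, 24 x 50 mm, in the middle); axes as the imager's. The slide's long side belongs along this y axis. The panel's inner face is 50 mm from here on the robot's side; with the carriage 115 mm out the instrument's front face is 65 mm from here on the other side.
- carriage_front (a point): on the outer face of the raised tab in the middle of the carriage's white front panel, 76 mm above the bench. The panel is 8 mm thick, 186 mm wide, 16 to 66 mm above the bench; the tab, 60 mm wide, reaches up to 92 mm. Push the tab along the imager's +x axis to send the carriage home; keep a wide gripper above the 94 mm high face behind it.
- jaw_left (a joint): closing travel of the left (+y) fork jaw, m: 0 = fully open; its end face is then 62 mm from the stage centre, and at 0.024 it is 38 mm away, touching the end of a centred slide; with no slide it would go on to 0.030. The two jaws are geared together and always move by the same amount towards the middle; about 2 N of friction for the pair, no spring: they stay where they are left.
- jaw_right (a joint): the same for the right (-y) jaw.
- jaw_left_post (a point): middle of the outer upright face of the left jaw and its black thumb post (28 mm wide, face from 1 to 24 mm above the stage), 12 mm above the stage plate. Push it towards the stage centre to close both jaws. Each jaw's fork is 28 mm wide inside at the end face, its flared tips reach 16 mm from the end face towards the middle, 13 mm above the plate.
- jaw_right_post (a point): the same point on the right jaw.
- chamber_slide: culture slide with 2 x 4 open wells, pale, 26 (x) x 76 (y) x 16 mm high, 0.03 to 0.06 kg, lying flat on the bench. Origin: centre of its underside; y along its length. May go in either way round.
- filter_block: grey plug-in block, 54 mm high, 0.1 to 0.2 kg, standing on the bench on its black plug foot. Foot 26 (x) x 50 (y) x 21 mm high with a stepped-in lower end; collar 38 x 66 mm from 20 to 26 mm; grip body 32 (x) x 60 (y) from 26 to 54 mm. Origin: centre of the foot's underside; y along its length.
- filter_socket (a point): middle of the mouth of the socket in the imager's top face, 120 mm above the bench; a pit 28 (x) x 52 (y) mm, 24 mm deep, with a 3 mm chamfer; axes as the imager's. Seated, the block's collar rests on the top face, its origin 20 mm below this point; it fits either way round.
- timer: bystander: white bench timer, 62 x 66 x 18 mm, loose; origin centre of its underside
- dishes: bystander: stack of petri dishes, 91 mm across, 45 mm high, loose; origin centre of its underside
- pen: bystander: marker pen, 128 mm long, 14 mm thick, loose; origin under its middle
- comb: bystander: clear gel comb, 8 x 90 x 30 mm, standing on its back, loose; origin under its middle
- tower_front (a point): obstacle: foot of the middle of the front face of the tall black computer case, fixed, 184 mm wide and 370 mm high, nearly square to x and y, reaching back from here. It stands to the left of the imager, behind the loose parts: carry things past on the robot's side of it. A screen stands behind the imager, a gel imager cabinet at the far left.
There are look-alikes about, which are no part of the job. Leave any blue, pink or yellow look-alike of the filter_block alone.

How it is judged:
At the end, for the whole second after the job is handed in: The slide lies flat on the stage, within 3 mm of its centre and 0.07 rad of its y axis, both jaws within 2.5 mm of touching it; the carriage is home within 4 mm; the filter block's collar is within 2.5 mm of the imager's top and 4 mm of the socket's centre; both at rest (horizontal distance between chamber_slide and stage_centre below 0.003 m and z of chamber_slide in the frame of stage_centre between -0.003 and 0.003 m and angle between the y axis of chamber_slide and the y axis of stage_centre, either way round below 0.07 rad and angle between chamber_slide's own z axis and vertical below 0.07 rad and value of joint each of jaw_left, jaw_right above 0.0215 m and value of joint stage_carriage below 0.004 m and horizontal distance between filter_block and filter_socket below 0.004 m and z of filter_block in the frame of filter_socket below -0.0175 m and angle between the y axis of filter_block and the y axis of filter_socket, either way round below 0.09 rad and linear speed of each of filter_block, chamber_slide below 0.01 m/s).
It fails at once if the chambered slide is tipped by more than about 35 degrees (angle between chamber_slide's own z axis and vertical above 0.6 rad).
It fails at once if a bystander (timer, petri dishes, marker pen, gel comb) is moved by more than 30 mm (distance of any of timer, dishes, pen, comb from where it was at the start of the episode above 0.03 m).
It also fails if it takes over 72 s, if anything falls off the work surface, if the arm or the gripper's body presses on something with over 40 N, if the wrist force passes 120 N, or if a joint passes its speed limit or range.

## Working session

There is one attempt and no reset: what is moved stays moved. The work goes in short steps, Python scripts to look and compute and a tool call to move; the robot and the scene stay as the last step left them, time stands still between calls to the robot, and variables do not carry over. Pictures are saved under pics/ and viewed, at most 12 in all, crops included, and the job is handed in when it is done.

Besides the shell and the picture viewer there is one more tool, called after "Request:" in YAML: its name, and indented under it one key for each argument. play_rows: Moves the arm, as the interface text tells. Shifts and turns lie within -1 to 1; 1 stands for 25 mm of shift or 0.15 rad of turn. Its arguments: {"type":"object","properties":{"travel":{"type":"array","items":{"type":"array","items":{"type":"number"}}},"twist":{"type":"array","items":{"type":"number"}},"fingers":{"type":"number"},"newtons":{"type":"number"}},"required":["travel","twist"]}

```bash
mkdir -p pics; ls; python3 - <<'E'
from station import arm, imaging, models
import cv2,numpy as np
ims=[]
for c in ["scene","top"]:
    f=imaging.grab_frame(c); cv2.imwrite(f"pics/{c}0.png",f["pixels"][:,:,::-1])
    print(c,f["fx"],f["fy"],f["cx"],f["cy"],f["distortion"],np.round(f["R"],3).tolist(),f["t"], (-np.array(f["R"]).T@f["t"]))
    for n in ["slide_imager","stage_carriage","chamber_slide","filter_block","timer","dishes","pen","comb","jaw_left","jaw_right"]:
        print(n,[(np.round(b["extent"]).astype(int).tolist(),round(b["confidence"],2)) for b in models.boxes_of(n,c)][:4])
s=arm.get_state();print(s)
E
```

```text
pics
scene 514.7532288335373 514.7532288335373 325.83184438106446 244.3081740761849 [-0.07470074  0.          0.          0.          0.        ] [[0.533, -0.846, -0.007], [-0.485, -0.299, -0.822], [0.693, 0.442, -0.57]] [-0.23742043  0.34198803  0.81775948] [-0.27395123 -0.45975488  0.74540661]
slide_imager [([410, 264, 124, 120], 0.6)]
stage_carriage [([395, 290, 99, 69], 0.77), ([372, 275, 18, 14], 0.33)]
chamber_slide [([226, 246, 30, 17], 0.83)]
filter_block [([183, 248, 32, 32], 0.98), ([280, 283, 34, 32], 0.83), ([317, 301, 20, 37], 0.83), ([493, 285, 33, 33], 0.82)]
timer [([258, 254, 30, 20], 0.92)]
dishes [([231, 209, 29, 30], 0.79), ([371, 273, 18, 19], 0.41)]
pen [([445, 373, 65, 20], 0.62)]
comb [([226, 278, 25, 25], 0.49)]
jaw_left [([370, 275, 20, 24], 0.59), ([396, 290, 99, 69], 0.18)]
jaw_right [([423, 290, 12, 17], 0.48), ([370, 273, 18, 18], 0.37)]
top 445.5984779261989 445.5984779261989 316.36676452104035 236.39479998531826 [-0.09574432  0.          0.          0.          0.        ] [[-0.023, -1.0, 0.007], [-0.997, 0.022, -0.068], [0.067, -0.009, -0.998]] [0.054
[... 550 characters left out ...]
)]
jaw_right [([414, 223, 18, 21], 0.52)]
{'t': 1.1, 'q': array([ 1.49008937e+00,  3.58579646e-01,  1.18920774e-02, -8.34363863e-07,
       -1.22406559e+00, -2.88100958e-01]), 'qd': array([-0.00024525,  0.00012363, -0.00058002,  0.00050992, -0.00010561,
       -0.00104756]), 'joint_efforts': array([ 5.04702602e-04, -5.82397020e+01,  2.93294638e+01,  7.00233132e+00,
        1.23626436e-02, -2.50051994e-05]), 'eef_pos': array([0.24334912, 0.62959176, 0.24557081]), 'ee_rot': array([-3.14155149e+00,  1.30182288e-05, -3.68808198e-01]), 'force': array([-0.19423309, -0.01497933, -0.53543186]), 'moment': array([0.02473702, 0.01902618, 0.03091988]), 'gripper_force': 0.0, 'width': 0.08765536585885851}
```

View pictures.

```bash
python3 - <<'E'
import cv2
a=cv2.imread("pics/top0.png")[140:340,120:520]; cv2.imwrite("pics/topc.png",cv2.resize(a,(800,400),interpolation=cv2.INTER_CUBIC))
a=cv2.imread("pics/scene0.png")[180:410,150:550]; cv2.imwrite("pics/scenec.png",cv2.resize(a,(800,460),interpolation=cv2.INTER_CUBIC))
E
```

```text
(no output)
```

View pics/topc.png

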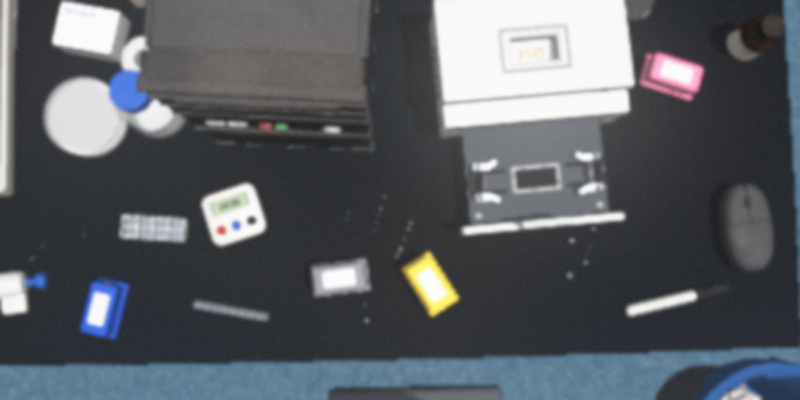

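View pics/scenec.png

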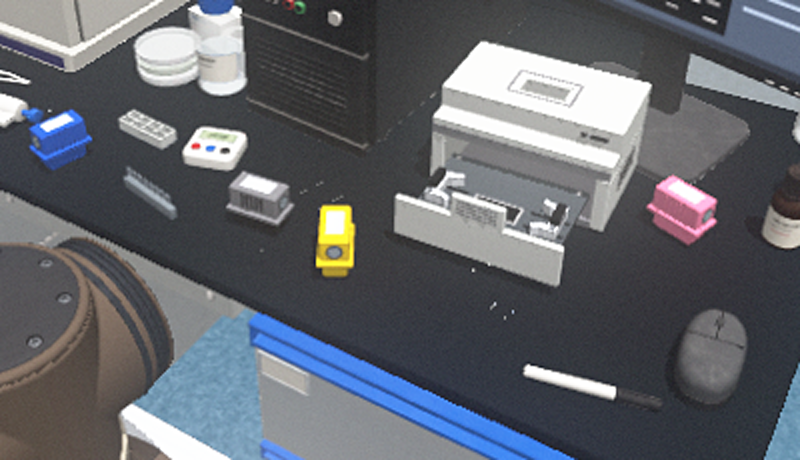

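```bash
cat > h.py <<'E'
from station import arm, imaging, models
import cv2, numpy as np
from scipy.optimize import minimize
from scipy.spatial.transform import Rotation as Ro
def box(x0,x1,y0,y1,z0,z1): return np.array([[x,y,z] for x in(x0,x1) for y in(y0,y1) for z in(z0,z1)],float)
def imager(q): return [box(0,.14,-.105,.105,0,.094),box(.025,.14,-.105,.105,0,.12)]
def carr(q): 
    c=.05-q   # stage centre x
    return [box(c-.058,c-.05,-.093,.093,.016,.066),box(c-.058,c-.05,-.03,.03,.016,.092),box(c-.05,0,-.082,.082,.034,.042)]
M={"chamber_slide":[box(-.013,.013,-.038,.038,0,.016)],
 "filter_block":[box(-.013,.013,-.025,.025,0,.021),box(-.019,.019,-.033,.033,.02,.026),box(-.016,.016,-.03,.03,.026,.054)]}
def cam(c):
    s=arm.get_state(); f=imaging.grab_frame(c)
    if c=="wrist":
        T=np.eye(4); T[:3,:3]=Ro.from_euler('xyz',s["ee_rot"]).as_matrix(); T[:3,3]=s["eef_pos"]
        W=np.linalg.inv(T@np.array(f["T_tool_cam"])); f["R"],f["t"]=W[:3,:3],W[:3,3]
    f["R"]=np.array(f["R"]);f["t"]=np.array(f["t"])
    f["K"]=np.array([[f["fx"],0,f["cx"]],[0,f["fy"],f["cy"]],[0,0,1]])
    return f
def proj(f,P): return cv2.projectPoints(np.asarray(P,float).reshape(-1,3),cv2.Rodrigues(f["R"])[0],f["t"],f["K"],np.array(f["distortion"]))[0].reshape(-1,2)
def unproj(f,uv,z):
    n=cv2.undistortPoints(np.array(uv,float).reshape(-1,1,2),f["K"],np.array(f["distortion"])).reshape(-1,2)
    d=np.c_[n,np.ones(len(n))]@f["R"]; o=-f["R"].T@f["t"]
    return o+d*((z-o[2])/d[:,2])[:,None]
def pose(P,p,z=0):
    c,s=np.cos(p[2]),np.sin(p[2]); return P@np.array([[c,s,0],[-s,c,0],[0,0,1]])+[p[0],p[1],z]
def render(f,parts,p,z=0,S=4):
    m=np.zeros((480,640),np.uint8)
    m=np.zeros((480*S,640*S),np.uint8)
    for P in parts:
        h=cv2.convexHull(np.round((proj(f,pose(P,p,z))+.5)*S*16).astype(np.int32).clip(-200000,200000))
        cv2.fillConvexPoly(m,h,1,shift=4)
    return m
def fit(views,model,p0,z=0,S=4,d=(.01,.01,.15)):
    """views: [(frame,mask)], model(p)->parts; maximise IoU"""
    ms=[(f,cv2.resize(m.astype(np.uint8),None,fx=S,fy=S,interpolation=cv2.INTER_LINEAR)) for f,m in views]
    def cost(p):
        t=0
        for f,m in ms:
            r=render(f,model(p),p,z,S); t-= (r&m).sum()/max(1,(r|m).sum())
        return t/len(ms)
    n=len(p0); sx=np.vstack([p0]+[np.array(p0)+np.eye(n)[i]*d[i] for i in range(n)])
    r=minimize(cost,p0,method="Nelder-Mead",options=dict(initial_simplex=sx,xatol=2e-4,fatol=1e-4,maxiter=150))
    return r.x,r.fun
def sil(n,c,near):
    L=models.silhouettes(n,c); 
    L=[l for l in L if np.hypot(l["extent"][0]-near[0],l["extent"][1]-near[1])<25] if near is not None else L
    return L[0]["pixels"] if L else None
E
python3 - <<'E'
from h import *
F={c:cam(c) for c in("top","scene")}
near={"chamber_slide":((197,255),(226,246)),"filter_block":((289,280),(280,283)),"slide_imager":((387,194),(410,264)),"stage_carriage":((391,228),(395,290))}
V={}
for n,(a,b) in near.items():
    V[n]=[(F[c],m) for c,q in(("top",a),("scene",b)) if (m:=sil(n,c,q)) is not None]; print(n,[int(m.sum()) for _,m in V[n]])
for n in M:
    g=unproj(F["top"],[near[n][0]],.01)[0]
    for y0 in(0,.15,-.15):
        for v in (V[n],V[n][:1]):
            p,s=fit(v,lambda p:M[n],[g[0],g[1],y0+(np.pi/2 if n=="x" else 0)]);print(n,len(v),p.round(4),round(s,3))
g=unproj(F["top"],[(389,205)],.09)[0]
for n,mod in(("slide_imager",lambda p:imager(0)),("slide_imager",lambda p:imager(0)+carr(p[3])),("stage_carriage",lambda p:carr(p[3]))):
    p,s=fit(V[n],mod,[g[0],g[1],0,.11],d=(.02,.02,.1,-.02));print(n,p.round(4),round(s,3))
for nm,uv,z in(("towerL",(195,196),.37),("timer",(239,249),.018),("dishes",(162,199),.045),("pen",(458,289),0.01),("comb",(237,296),.03),("yellow",(335,283),.05)): print(nm,unproj(F["top"],[uv],z)[0].round(3))
print(unproj(F["top"],[(222,214),(305,214)],0).round(3))
w=cam("wrist");print(w["T_tool_cam"],w["fx"])
E
```

```text
chamber_slide [380, 323]
filter_block [495, 751]
slide_imager [10116, 10024]
stage_carriage [3785, 3824]
chamber_slide 2 [ 0.4863  0.3336 -0.0962] -0.904
chamber_slide 1 [ 0.487   0.3351 -0.0903] -0.921
chamber_slide 2 [ 0.4864  0.3339 -0.101 ] -0.904
chamber_slide 1 [ 0.487   0.3351 -0.0906] -0.921
chamber_slide 2 [ 0.4865  0.3339 -0.0938] -0.905
chamber_slide 1 [ 0.4869  0.3351 -0.0866] -0.922
filter_block 2 [0.4228 0.1077 0.099 ] -0.926
filter_block 1 [0.4236 0.1073 0.1031] -0.927
filter_block 2 [0.4229 0.1077 0.1024] -0.926
filter_block 1 [0.4235 0.1073 0.1033] -0.927
filter_block 2 [0.4228 0.1078 0.093 ] -0.925
filter_block 1 [0.4235 0.1073 0.1042] -0.927
slide_imager [ 0.5957 -0.1223  0.0852  0.109 ] -0.699
slide_imager [ 0.5973 -0.1208  0.0684  0.1115] -0.979
stage_carriage [ 0.6019 -0.12    0.075   0.117 ] -0.959
towerL [0.568 0.241 0.37 ]
timer [0.496 0.229 0.018]
dishes [0.617 0.406 0.045]
pen [ 0.388 -0.297  0.01 ]
comb [0.386 0.233 0.03 ]
yellow [0.412 0.003 0.05 ]
[[0.584 0.272 0.   ]
 [0.579 0.07  0.   ]]
[[-6.29978239e-04 -9.60989430e-01 -2.76584377e-01  7.50323339e-02]
 [ 9.99999802e-01 -6.06153395e-04 -1.71633367e-04  8.06701485e-04]
 [-2.71470796e-06 -2.76584430e-01  9.60989622e-01 -1.40001458e-01]
 [ 0.00000000e+00  0.00000000e+00  0.00000000e+00  1.00000000e+00]] 391.21607046722175
```

```bash
cat >> h.py <<'E'
def plan(pos,yaw,n=None):
    s=arm.get_state(); p=np.array(s["eef_pos"]); y=s["ee_rot"][2]
    dy=yaw-y; d=np.array(pos)-p
    for n in ([n] if n else range(1,60)):
        T=[];W=-dy/n/.15
        for i in range(n):
            R=Ro.from_euler('xyz',[np.pi,0,y+dy*i/n]).as_matrix(); T.append((R.T@(d/n)/.025))
        if np.abs(T).max()<=1 and abs(W)<=1: break
    print("t",round(s["t"],2),"at",p.round(4),np.round(s["ee_rot"],3),"F",np.round(s["force"],1),"w",round(s["width"],4))
    for k in range(0,n,8): print([np.round(t,2).tolist() for t in T[k:k+8]],[round(W,2)]*min(8,n-k))
E
python3 -c "
from h import *
plan((.465,.335,.15),-1.664)"
```

```text
t 1.65 at [0.2434 0.6296 0.2456] [ 3.142 -0.    -0.369] F [ 0.5 -0.1  0.1] w 0.0876
[[0.83, 0.52, 0.25], [0.88, 0.45, 0.25], [0.91, 0.37, 0.25], [0.94, 0.29, 0.25], [0.96, 0.21, 0.25], [0.98, 0.12, 0.25], [0.98, 0.04, 0.25], [0.98, -0.05, 0.25]] [np.float64(0.58), np.float64(0.58), np.float64(0.58), np.float64(0.58), np.float64(0.58), np.float64(0.58), np.float64(0.58), np.float64(0.58)]
[[0.97, -0.13, 0.25], [0.96, -0.21, 0.25], [0.94, -0.3, 0.25], [0.91, -0.38, 0.25], [0.87, -0.45, 0.25], [0.83, -0.53, 0.25], [0.78, -0.6, 0.25]] [np.float64(0.58), np.float64(0.58), np.float64(0.58), np.float64(0.58), np.float64(0.58), np.float64(0.58), np.float64(0.58)]
```

Candidates in the top picture:
- **Filter block:** grey (289,280), blue (169,293), yellow (335,283), pink (458,177). I choose the grey one.
- **Slide:** only (197,255) matches, a pale plate with 2x4 wells. I'll check it in a wrist crop.

Request:
play_rows:
  travel:
    - [0.83,0.52,0.25]
    - [0.88,0.45,0.25]
    - [0.91,0.37,0.25]
    - [0.94,0.29,0.25]
    - [0.96,0.21,0.25]
    - [0.98,0.12,0.25]
    - [0.98,0.04,0.25]
    - [0.98,-0.05,0.25]
  twist: [0.58,0.58,0.58,0.58,0.58,0.58,0.58,0.58]
  fingers: 1

```text
t: 2.65
eef_pos: [0.3616, 0.4715, 0.1955]
ee_rot: [-3.141, 0.0, -1.068]
force: [-0.4, 0.5, -0.1]
width: 0.0879
gripper_force: 0.0
```

Request:
play_rows:
  travel:
    - [0.97,-0.13,0.25]
    - [0.96,-0.21,0.25]
    - [0.94,-0.3,0.25]
    - [0.91,-0.38,0.25]
    - [0.87,-0.45,0.25]
    - [0.83,-0.53,0.25]
    - [0.78,-0.6,0.25]
    - [0,0,0]
  twist: [0.58,0.58,0.58,0.58,0.58,0.58,0.58,0]

```text
t: 3.65
eef_pos: [0.4641, 0.3326, 0.1514]
ee_rot: [3.141, -0.001, -1.676]
force: [0.4, 0.3, 0.2]
width: 0.0878
gripper_force: 0.0
```

```bash
python3 - <<'E'
from h import *
w=cam("wrist"); cv2.imwrite("pics/w1.png",w["pixels"][:,:,::-1])
print(arm.get_state()["q"].round(2), proj(w,[[.487,.335,.01]]))
m=sil("chamber_slide","wrist",None)
p,s=fit([(w,m)],lambda p:M["chamber_slide"],[.487,.335,-.09],S=1);print(p.round(4),s)
plan((.465,p[1],.025),p[2]-np.pi/2)
E
```

```text
[ 0.97  0.27 -0.35  0.   -0.95 -1.07] [[284.36816646 233.01897228]]
[ 0.4861  0.331  -0.0752] -0.9807790876473603
t 3.75 at [0.4638 0.334  0.152 ] [-3.141  0.    -1.673] F [ 0.  -0.5 -0.6] w 0.0873
[[0.02, -0.01, 0.85], [0.02, -0.01, 0.85], [0.02, -0.01, 0.85], [0.02, -0.01, 0.85], [0.02, -0.01, 0.85], [0.02, -0.01, 0.85]] [np.float64(-0.03), np.float64(-0.03), np.float64(-0.03), np.float64(-0.03), np.float64(-0.03), np.float64(-0.03)]
```

View pics/w1.png

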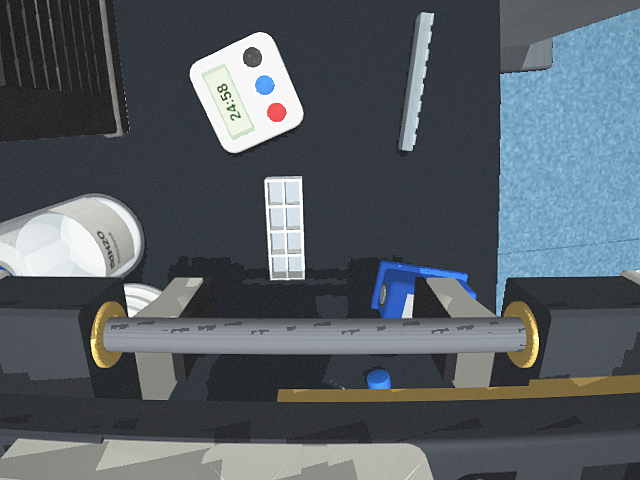

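```bash
python3 - <<'E'
from h import *
w=cam("wrist")
uv=[(376,262),(467,274),(372,306)]
for z in(.02,.026,.054): print(z,unproj(w,uv,z).round(4)[:,:2].tolist())
print("bottle",[unproj(w,[(144,240),(130,210)],z).round(3)[:,:2].tolist() for z in (0,.08)])
E
```

```text
0.02 [[0.4211, 0.3632], [0.3529, 0.3801], [0.4262, 0.3988]]
0.026 [[0.4219, 0.3609], [0.3552, 0.3775], [0.4269, 0.3957]]
0.054 [[0.4255, 0.3501], [0.3658, 0.365], [0.4299, 0.3813]]
bottle [[[0.6, 0.334], [0.605, 0.309]], [[0.56, 0.313], [0.564, 0.295]]]
```

Request:
play_rows:
  travel:
    - [0.02,-0.01,0.85]
    - [0.02,-0.01,0.85]
    - [0.02,-0.01,0.85]
    - [0.02,-0.01,0.85]
    - [0.02,-0.01,0.85]
    - [0.02,-0.01,0.85]
    - [0,0,0]
  twist: [-0.03,-0.03,-0.03,-0.03,-0.03,-0.03,0]

```text
t: 4.68
eef_pos: [0.4639, 0.3307, 0.0232]
ee_rot: [3.14, -0.002, -1.645]
force: [-0.3, 0.2, 0.0]
width: 0.0875
gripper_force: 0.0
```

Request:
play_rows:
  travel:
    - [0,0,0]
    - [0,0,0]
    - [0,0,0]
    - [0,0,0]
    - [0,0,0]
    - [0,0,0]
    - [0,0,0]
    - [0,0,0]
  twist: [0,0,0,0,0,0,0,0]
  fingers: 0
  newtons: 12

```text
t: 5.68
eef_pos: [0.4649, 0.3307, 0.0243]
ee_rot: [3.142, -0.0, -1.647]
force: [0.1, 0.0, 0.6]
width: 0.0261
gripper_force: 12.0
```

Request:
play_rows:
  travel:
    - [0,0,-1]
    - [0,0,-1]
    - [0,0,-1]
    - [0,0,-1]
    - [0,0,-1]
    - [0,-0.4,0]
    - [0.5,-0.4,0]
    - [1,0,0]
  twist: [0,0,0,0,0,0,0,0]

```text
t: 6.68
eef_pos: [0.482, 0.2904, 0.1478]
ee_rot: [3.14, -0.002, -1.647]
force: [-0.3, -0.1, -1.3]
width: 0.0257
gripper_force: 12.0
```

```bash
python3 -c "
from h import *
plan((.445,.03,.17),-1.50)"
```

```text
t 6.67 at [0.482  0.2904 0.1478] [ 3.140e+00 -2.000e-03 -1.647e+00] F [-0.3 -0.1 -1.3] w 0.0257
[[0.95, 0.06, -0.08], [0.95, 0.07, -0.08], [0.95, 0.09, -0.08], [0.95, 0.1, -0.08], [0.95, 0.11, -0.08], [0.95, 0.13, -0.08], [0.95, 0.14, -0.08], [0.94, 0.15, -0.08]] [np.float64(-0.09), np.float64(-0.09), np.float64(-0.09), np.float64(-0.09), np.float64(-0.09), np.float64(-0.09), np.float64(-0.09), np.float64(-0.09)]
[[0.94, 0.16, -0.08], [0.94, 0.18, -0.08], [0.94, 0.19, -0.08]] [np.float64(-0.09), np.float64(-0.09), np.float64(-0.09)]
```

Request:
play_rows:
  travel:
    - [0,0.8,0]
    - [0,0.9,0]
    - [0.95,0,-0.1]
    - [0.95,0,-0.1]
    - [0.95,0,-0.1]
    - [0.95,0,-0.1]
    - [0.95,0,-0.1]
    - [0.95,0,-0.1]
  twist: [0,0,-0.12,-0.12,-0.12,-0.12,-0.12,-0.12]

```text
t: 7.68
eef_pos: [0.434, 0.151, 0.1639]
ee_rot: [3.141, -0.0, -1.538]
force: [0.8, -0.2, -0.3]
width: 0.0257
gripper_force: 12.0
```

```bash
python3 -c "
from h import *
plan((.47,-.02,.19),-1.50)"
```

```text
t 7.67 at [0.434  0.151  0.1639] [ 3.141 -0.    -1.538] F [ 0.8 -0.2 -0.3] w 0.0257
[[0.98, -0.17, -0.15], [0.98, -0.17, -0.15], [0.99, -0.16, -0.15], [0.99, -0.16, -0.15], [0.99, -0.15, -0.15], [0.99, -0.15, -0.15], [0.99, -0.14, -0.15]] [np.float64(-0.04), np.float64(-0.04), np.float64(-0.04), np.float64(-0.04), np.float64(-0.04), np.float64(-0.04), np.float64(-0.04)]
```

Request:
play_rows:
  travel:
    - [0.98,-0.17,-0.15]
    - [0.98,-0.17,-0.15]
    - [0.99,-0.16,-0.15]
    - [0.99,-0.16,-0.15]
    - [0.99,-0.15,-0.15]
    - [0.99,-0.15,-0.15]
    - [0.99,-0.14,-0.15]
    - [0,0,0]
  twist: [-0.04,-0.04,-0.04,-0.04,-0.04,-0.04,-0.04,0]

```text
t: 8.68
eef_pos: [0.4702, -0.02, 0.1901]
ee_rot: [3.141, -0.0, -1.499]
force: [0.1, -0.2, -1.0]
width: 0.026
gripper_force: 12.0
```

```bash
cat >> h.py <<'E'
def overlay(f,p,q,name):
    a=f["pixels"][:,:,::-1].copy()
    c=.05-q
    def L(P): 
        h=np.round(proj(f,pose(np.array(P,float),p))*8).astype(np.int32); cv2.polylines(a,[h],True,(0,255,0),1,cv2.LINE_AA,3)
    def rect(x,y,hx,hy,z): L([[x-hx,y-hy,z],[x+hx,y-hy,z],[x+hx,y+hy,z],[x-hx,y+hy,z]])
    rect(c,0,.012,.025,.042); rect(c-.054,0,.004,.093,.066); rect(c-.054,0,.004,.03,.092); rect(c-.01,0,.04,.082,.042)
    rect(.0825,0,.0575,.105,.12); rect(.07,0,.07,.105,.094)
    cv2.imwrite("pics/"+name,a)
E
python3 - <<'E'
from h import *
w=cam("wrist"); overlay(w,[.5985,-.1205,.072],.1145,"w2.png")
E
```

```text
(no output)
```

View pics/w2.png

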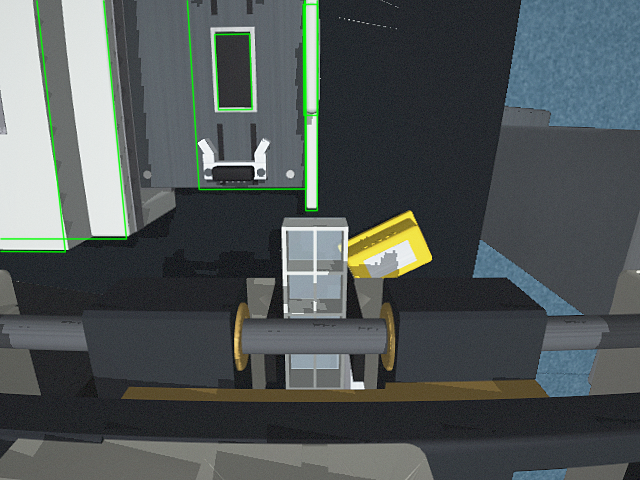

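```bash
python3 -c "
from h import *
plan((.5242,-.1258,.15),-1.499)"
```

```text
t 8.72 at [ 0.4702 -0.0193  0.1901] [ 3.141  0.    -1.499] F [-0.3  0.6 -0.8] w 0.0262
[[0.88, -0.37, 0.32], [0.88, -0.37, 0.32], [0.88, -0.37, 0.32], [0.88, -0.37, 0.32], [0.88, -0.37, 0.32]] [np.float64(0.0), np.float64(0.0), np.float64(0.0), np.float64(0.0), np.float64(0.0)]
```

Request:
play_rows:
  travel:
    - [0.88,-0.37,0.32]
    - [0.88,-0.37,0.32]
    - [0.88,-0.37,0.32]
    - [0.88,-0.37,0.32]
    - [0.88,-0.37,0.32]
    - [0,0,0]
    - [0,0,0.9]
    - [0,0,0]
  twist: [0,0,0,0,0,0,0,0]

```text
t: 9.72
eef_pos: [0.5238, -0.124, 0.1269]
ee_rot: [3.138, 0.0, -1.497]
force: [-0.2, 0.1, 0.7]
width: 0.0261
gripper_force: 12.0
```

```bash
python3 -c "
from h import *
plan((.5242,-.1258,.068),-1.499)
w=cam('scene'); overlay(w,[.5985,-.1205,.072],.1145,'s3.png'); a=cv2.imread('pics/s3.png')[200:340,300:500]; cv2.imwrite('pics/s3.png',cv2.resize(a,(800,560),interpolation=cv2.INTER_CUBIC))"
```

```text
t 9.72 at [ 0.5238 -0.124   0.1269] [ 3.138  0.    -1.497] F [-0.2  0.1  0.7] w 0.0261
[[0.02, -0.0, 0.78], [0.02, -0.0, 0.78], [0.02, -0.0, 0.78]] [np.float64(0.01), np.float64(0.01), np.float64(0.01)]
```

View pics/s3.png

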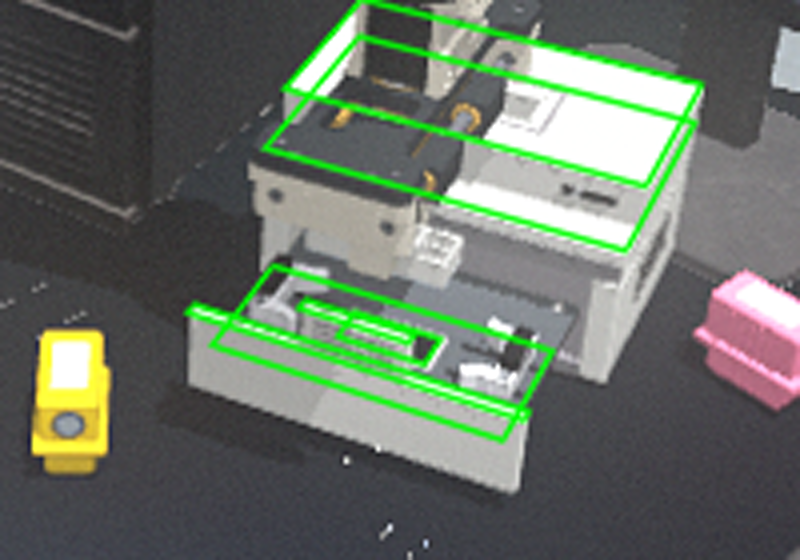

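Request:
play_rows:
  travel:
    - [0.07,0.01,0.6]
    - [0,0,0.6]
    - [0,0,0.6]
    - [0,0,0.4]
    - [0,0,0.2]
    - [0,0,0]
  twist: [0,0,0,0,0,0]

```text
t: 10.52
eef_pos: [0.5253, -0.1265, 0.0677]
ee_rot: [3.141, -0.0, -1.497]
force: [0.5, 0.2, -0.2]
width: 0.0259
gripper_force: 12.0
```

Request:
play_rows:
  travel:
    - [0,0,0.04]
    - [0,0,0.04]
    - [0,0,0]
  twist: [0,0,0]

```text
t: 10.9
eef_pos: [0.5256, -0.1265, 0.0663]
ee_rot: [-3.141, -0.0, -1.497]
force: [0.3, 0.1, 0.1]
width: 0.0259
gripper_force: 12.0
```

Request:
play_rows:
  travel:
    - [0,0,0.03]
    - [0,0,0.02]
    - [0,0,0]
  twist: [0,0,0]

```text
t: 11.28
eef_pos: [0.5265, -0.1264, 0.0662]
ee_rot: [-3.139, -0.0, -1.496]
force: [-0.4, 1.4, 10.1]
width: 0.0255
gripper_force: 12.0
```

Request:
play_rows:
  travel:
    - [0,0,0]
    - [0,0,0]
    - [0,0,0]
    - [0,0,-0.4]
    - [0,0,-1]
    - [0,0,-1]
    - [0,0,-1]
    - [0,0,0]
  twist: [0,0,0,0,0,0,0,0]
  fingers: 0.35

```text
t: 12.28
eef_pos: [0.5268, -0.1265, 0.1525]
ee_rot: [-3.137, -0.0, -1.496]
force: [-0.1, -0.0, 0.2]
width: 0.0306
gripper_force: 0.0
```

```bash
python3 -c "
from h import *
print(arm.get_state()['q'].round(2))
c,s=np.cos(.072),np.sin(.072)
def loc(x,y): return np.array([.5342+c*x-s*y,-.1251+s*x+c*y])
P=loc(-.0365,0);plan((*P,.13),.072)
w=cam('wrist'); overlay(w,[.5985,-.1205,.072],.1145,'w4.png')
m=sil('chamber_slide','wrist',None)
if m is not None: print(fit([(w,m)],lambda p:M['chamber_slide'],[.525,-.1265,.072],z=.042,S=1), loc(0,0))"
```

```text
[ 0.13  0.22 -0.41  0.   -0.93 -0.05]
t 12.28 at [ 0.5268 -0.1265  0.1525] [-3.137 -0.    -1.496] F [-0.1 -0.   0.2] w 0.0306
[[-0.0, 0.11, 0.08], [-0.02, 0.1, 0.08], [-0.03, 0.1, 0.08], [-0.05, 0.09, 0.08], [-0.06, 0.09, 0.08], [-0.07, 0.08, 0.08], [-0.08, 0.07, 0.08], [-0.09, 0.05, 0.08]] [np.float64(-0.95), np.float64(-0.95), np.float64(-0.95), np.float64(-0.95), np.float64(-0.95), np.float64(-0.95), np.float64(-0.95), np.float64(-0.95)]
[[-0.1, 0.04, 0.08], [-0.1, 0.03, 0.08], [-0.1, 0.01, 0.08]] [np.float64(-0.95), np.float64(-0.95), np.float64(-0.95)]
(array([ 0.52653707, -0.12452767,  0.07027335]), np.float64(-0.9720447284345048)) [ 0.5342 -0.1251]
```

View pics/w4.png

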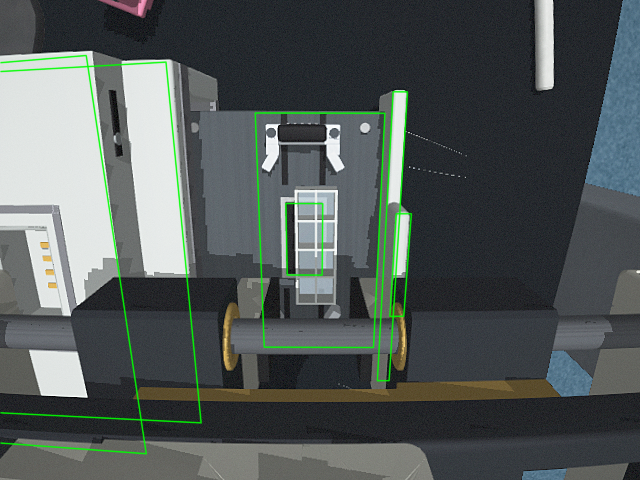

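Request:
play_rows:
  travel:
    - [0,0.11,0.08]
    - [-0.02,0.1,0.08]
    - [-0.03,0.1,0.08]
    - [-0.05,0.09,0.08]
    - [-0.06,0.09,0.08]
    - [-0.07,0.08,0.08]
    - [-0.08,0.07,0.08]
    - [-0.09,0.05,0.08]
  twist: [-0.95,-0.95,-0.95,-0.95,-0.95,-0.95,-0.95,-0.95]

```text
t: 13.38
eef_pos: [0.5036, -0.1275, 0.1329]
ee_rot: [3.141, 0.002, -0.352]
force: [0.2, -0.3, 0.3]
width: 0.0306
gripper_force: 0.0
```

Request:
play_rows:
  travel:
    - [-0.1,0.04,0.08]
    - [-0.1,0.03,0.08]
    - [-0.1,0.01,0.08]
    - [0,0,0]
    - [0,0,0]
  twist: [-0.95,-0.95,-0.95,0,0]

```text
t: 14.0
eef_pos: [0.4964, -0.1278, 0.1275]
ee_rot: [3.142, 0.001, 0.068]
force: [-0.4, -0.1, -0.1]
width: 0.0304
gripper_force: 0.0
```

```bash
cat >>h.py <<'E'
c,s=np.cos(.072),np.sin(.072)
def loc(x,y): return np.array([.5342+c*x-s*y,-.1251+s*x+c*y])
def where():
    st=arm.get_state(); d=st["eef_pos"][:2]-loc(0,0); print("local",np.round([c*d[0]+s*d[1],-s*d[0]+c*d[1]],4))
E
python3 -c "
from h import *
where();plan((*loc(-.036,0),.068),.072)"
```

```text
local [-0.0379  0.    ]
t 14.0 at [ 0.4964 -0.1278  0.1275] [3.142e+00 1.000e-03 6.800e-02] F [-0.4 -0.1 -0.1] w 0.0304
[[0.03, 0.0, 0.79], [0.03, 0.0, 0.79], [0.03, 0.0, 0.79]] [np.float64(-0.01), np.float64(-0.01), np.float64(-0.01)]
```

Request:
play_rows:
  travel:
    - [0.05,0,0.8]
    - [0.03,0,0.8]
    - [0,0,0.75]
    - [0,0,0]
    - [0.1,0,0]
    - [0.1,0,0]
    - [0.1,0,0]
    - [0,0,0]
  twist: [-0.03,0,0,0,0,0,0,0]

```text
t: 15.0
eef_pos: [0.5064, -0.127, 0.0694]
ee_rot: [3.142, -0.001, 0.075]
force: [0.0, -0.2, -0.2]
width: 0.0308
gripper_force: 0.0
```

```bash
python3 -c "
from h import *
where();plan((*loc(-.0225,0),.068),.072)"
```

```text
local [-0.0278  0.0001]
t 15.0 at [ 0.5064 -0.127   0.0694] [ 3.142e+00 -1.000e-03  7.500e-02] F [ 0.  -0.2 -0.2] w 0.0308
[[0.21, 0.0, 0.06]] [np.float64(0.02)]
```

Push the rest, back off, lift, and check.

Request:
play_rows:
  travel:
    - [0.1,0,0.02]
    - [0.1,0,0]
    - [0,0,0]
    - [-0.15,0,0]
    - [0,0,-0.8]
    - [0,0,-0.9]
    - [0,0,-0.9]
    - [0,0,0]
  twist: [0,0,0,0,0,0,0,0]

```text
t: 16.0
eef_pos: [0.5081, -0.1269, 0.1353]
ee_rot: [3.142, -0.004, 0.075]
force: [-0.3, -0.3, -0.6]
width: 0.0308
gripper_force: 0.0
```

```bash
python3 -c "
from h import *
where()
w=cam('wrist'); cv2.imwrite('pics/w5.png',w['pixels'][:,:,::-1])
t=cam('top')
for f,n in((w,'wrist'),(t,'top')):
  m=sil('chamber_slide',n,None)
  if m is not None: 
    p,v=fit([(f,m)],lambda p:M['chamber_slide'],[.534,-.125,.072],z=.042,S=2);print(n,p.round(4),v)
plan((*loc(-.01,.098),.13),.072)"
```

```text
local [-0.0261  0.    ]
wrist [ 0.5354 -0.1237  0.0748] -0.9843465045592705
t 16.2 at [ 0.5066 -0.127   0.1328] [-3.141e+00  1.000e-03  7.500e-02] F [ 0.6 -0.6 -0. ] w 0.0308
[[0.18, -0.98, 0.03], [0.18, -0.98, 0.03], [0.18, -0.98, 0.03], [0.18, -0.98, 0.03]] [np.float64(0.01), np.float64(0.01), np.float64(0.01), np.float64(0.01)]
```

View pics/w5.png

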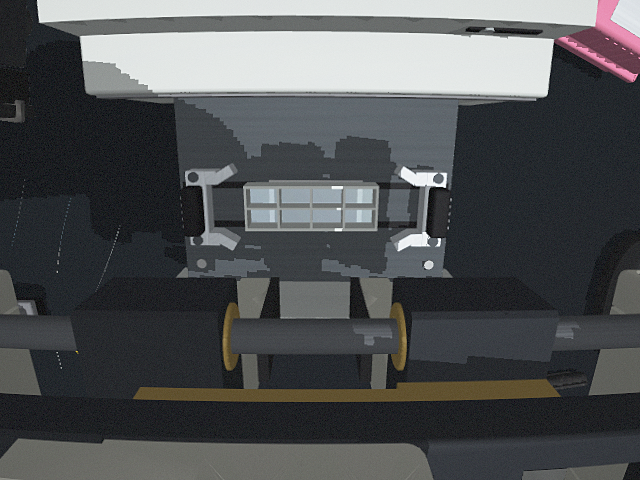

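Request:
play_rows:
  travel:
    - [0.22,-0.85,0]
    - [0.22,-0.85,0]
    - [0.22,-0.85,0]
    - [0.22,-0.85,0]
    - [0.22,-0.85,0]
    - [0,0,0.6]
    - [0,0,0]
    - [0,0,0]
  twist: [0,0,0,0,0,0,0,0]
  fingers: 0

```text
t: 17.2
eef_pos: [0.5263, -0.0196, 0.1181]
ee_rot: [3.141, 0.001, 0.075]
force: [0.8, -0.0, -0.3]
width: 0.0005
gripper_force: 0.0
```

```bash
python3 -c "
from h import *
where();plan((*loc(0,.105),.069),.072)"
```

```text
local [-0.0003  0.1057]
t 17.2 at [ 0.5263 -0.0196  0.1181] [3.141e+00 1.000e-03 7.500e-02] F [ 0.8 -0.  -0.3] w 0.0005
[[0.01, 0.01, 0.98], [0.01, 0.01, 0.98]] [np.float64(0.01), np.float64(0.01)]
```

Request:
play_rows:
  travel:
    - [0.01,0,0.95]
    - [0,0,0.95]
    - [0,0,0]
    - [0,0.25,0]
    - [0,0.25,0]
    - [0,0.2,0]
    - [0,0,0]
  twist: [0,0,0,0,0,0,0]

```text
t: 18.08
eef_pos: [0.5285, -0.0368, 0.0715]
ee_rot: [-3.141, -0.001, 0.075]
force: [-0.3, 0.4, -0.0]
width: 0.0001
gripper_force: 0.0
```

```bash
python3 -c "
from h import *
where();print(arm.get_state()['force'])"
```

```text
local [0.0006 0.0885]
[-0.26829421  0.42607469 -0.03647311]
```

Request:
play_rows:
  travel:
    - [0,0.16,0.02]
    - [0,0.16,0.02]
    - [0,0.16,0]
    - [0,0.16,0]
  twist: [0,0,0,0]

```text
t: 18.58
eef_pos: [0.5297, -0.0525, 0.0701]
ee_rot: [-3.142, -0.0, 0.075]
force: [-0.1, 1.5, 1.8]
width: 0.0005
gripper_force: 1.1
```

Request:
play_rows:
  travel:
    - [0,0.16,0]
    - [0,0.16,0]
  twist: [0,0]

```text
t: 18.82
eef_pos: [0.5303, -0.0601, 0.0701]
ee_rot: [-3.141, -0.001, 0.075]
force: [-3.7, 24.8, 8.0]
width: 0.0004
gripper_force: 12.1
```

Request:
play_rows:
  travel:
    - [0,-0.3,0]
    - [0,-0.6,0]
    - [0,0,-0.9]
    - [0,0,-0.9]
    - [-0.5,0.8,-0.6]
    - [-0.5,0.8,-0.3]
    - [-0.3,0.8,0]
    - [0,0,0]
  twist: [0,0,0,0,0,0,0,0]

```text
t: 19.82
eef_pos: [0.4989, -0.1019, 0.1372]
ee_rot: [-3.142, 0.001, 0.073]
force: [0.3, -0.0, -0.4]
width: 0.0006
gripper_force: 0.0
```

```bash
python3 -c "
from h import *
where()
w=cam('wrist'); overlay(w,[.5985,-.1205,.072],.1145,'w6.png')
m=sil('chamber_slide','wrist',None)
p,v=fit([(w,m)],lambda p:M['chamber_slide'],[.534,-.125,.072],z=.042,S=2);print(p.round(4),v)
plan((*loc(-.085,0),.15),.072)"
```

```text
local [-0.0336  0.0257]
[ 0.5358 -0.1264  0.0704] -0.9784909395462159
t 19.93 at [ 0.4998 -0.1009  0.1373] [3.142e+00 1.000e-03 7.400e-02] F [ 0.6 -0.6  0.3] w 0.0006
[[-0.7, 0.35, -0.17], [-0.7, 0.35, -0.17], [-0.7, 0.36, -0.17]] [np.float64(0.0), np.float64(0.0), np.float64(0.0)]
```

View pics/w6.png

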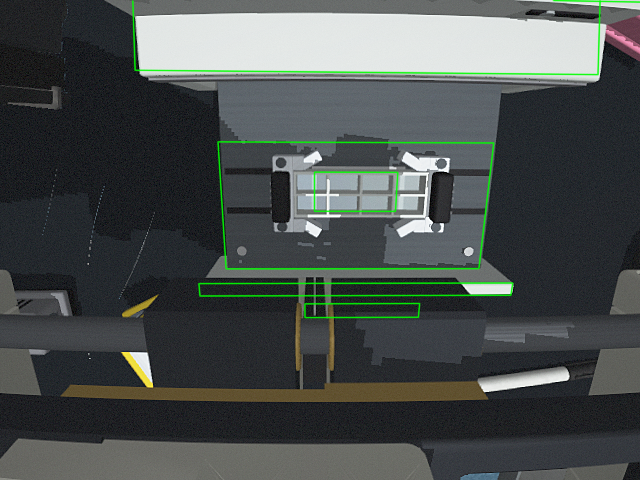

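Request:
play_rows:
  travel:
    - [-0.75,0.35,0]
    - [-0.75,0.35,0]
    - [-0.75,0.34,0]
    - [0,0,0]
    - [0,0,0.9]
    - [0,0,0.85]
    - [0,0,0]
    - [0,0,0]
  twist: [0,0,0,0,0,0,0,0]

```text
t: 20.92
eef_pos: [0.4469, -0.1303, 0.0945]
ee_rot: [3.141, -0.001, 0.076]
force: [-0.5, -0.6, 0.7]
width: 0.0005
gripper_force: 0.0
```

```bash
python3 -c "
from h import *
where();print(arm.get_state()['eef_pos'])"
```

```text
local [-0.0874  0.0011]
[ 0.44693174 -0.13032568  0.09447493]
```

Request:
play_rows:
  travel:
    - [0.3,0,0.02]
    - [0.4,0,0.02]
    - [0.3,0,0]
    - [0.4,0,0]
    - [0.5,0,0]
    - [0.6,0,0]
    - [0.6,0,0]
    - [0.6,0,0]
  twist: [0,0,0,0,0,0,0,0]

```text
t: 21.92
eef_pos: [0.5396, -0.1234, 0.0926]
ee_rot: [3.141, 0.0, 0.075]
force: [-2.4, -1.6, 1.6]
width: 0.0006
gripper_force: 1.4
```

Request:
play_rows:
  travel:
    - [0.5,0,0]
    - [0.4,0,0]
    - [0.3,0,0]
    - [0.2,0,0]
    - [0.1,0,0]
    - [0,0,0]
  twist: [0,0,0,0,0,0]

```text
t: 22.68
eef_pos: [0.5763, -0.1204, 0.0929]
ee_rot: [-3.141, -0.001, 0.075]
force: [-1.5, -0.3, -0.6]
width: 0.0007
gripper_force: 0.4
```

```bash
python3 -c "
from h import *
where();print(arm.get_state()['eef_pos'])"
```

```text
local [0.0423 0.0017]
[ 0.57626522 -0.12037391  0.09288542]
```

Request:
play_rows:
  travel:
    - [0.1,0,0]
    - [0.08,0,0]
    - [0.08,0,0]
    - [0,0,0]
  twist: [0,0,0,0]

```text
t: 23.18
eef_pos: [0.5766, -0.1205, 0.0923]
ee_rot: [-3.141, 0.011, 0.074]
force: [-18.6, 0.5, 12.6]
width: 0.0003
gripper_force: 9.5
```

Request:
play_rows:
  travel:
    - [-0.8,0,0]
    - [-0.8,0,-0.4]
    - [-0.8,-0.8,-0.9]
    - [-0.8,-0.9,-0.9]
    - [-0.8,-0.9,0]
    - [-0.8,-0.9,0]
    - [-0.8,-0.9,0]
    - [-0.6,-0.9,0]
  twist: [0,0,0,0,0,0,0,0]
  fingers: 0.82

```text
t: 24.18
eef_pos: [0.4178, 0.0014, 0.1485]
ee_rot: [-3.141, -0.002, 0.075]
force: [0.2, 0.2, 0.2]
width: 0.0704
gripper_force: 0.0
```

```bash
python3 - <<'E'
from h import *
t=cam("top"); a=t["pixels"][:,:,::-1]
m=sil("stage_carriage","top",None); mi=sil("slide_imager","top",(389,180)); 
mc=sil("slide_imager","scene",None) if False else None
print(m is not None, mi is not None)
if mi is not None: print(fit([(t,mi)],lambda p:imager(0)+carr(max(p[3],0)),[.5985,-.1205,.072,.005],d=(.01,.01,.05,.02),S=4))
b=a[60:260,290:490].copy(); cv2.imwrite("pics/t7.png",cv2.resize(b,(600,600),interpolation=cv2.INTER_CUBIC))
plan((.4228,.1076,.15),.1)
E
```

```text
True True
(array([ 5.97893843e-01, -1.20270982e-01,  7.24725472e-02, -5.90134789e-04]), np.float64(-0.9751886076514441))
t 24.32 at [0.4182 0.0015 0.1486] [-3.14e+00 -3.00e-03  7.80e-02] F [ 0.6  0.2 -0.1] w 0.0719
[[0.1, -0.84, -0.01], [0.11, -0.84, -0.01], [0.11, -0.84, -0.01], [0.11, -0.84, -0.01], [0.12, -0.84, -0.01]] [np.float64(-0.03), np.float64(-0.03), np.float64(-0.03), np.float64(-0.03), np.float64(-0.03)]
```

View pics/t7.png

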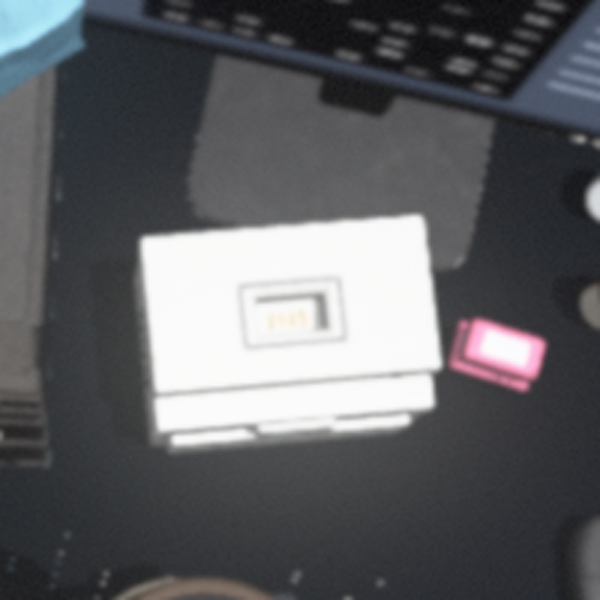

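```bash
python3 - <<'E'
from h import *
print(arm.get_state()["q"].round(2))
plan((.4228,.1076,.15),.1-np.pi,22)
E
```

```text
[ 0.48  0.02 -0.66  0.   -0.88  1.17]
t 24.32 at [0.4182 0.0015 0.1486] [-3.14e+00 -3.00e-03  7.80e-02] F [ 0.6  0.2 -0.1] w 0.0719
[[0.02, -0.19, -0.0], [-0.0, -0.19, -0.0], [-0.03, -0.19, -0.0], [-0.06, -0.18, -0.0], [-0.08, -0.17, -0.0], [-0.11, -0.16, -0.0], [-0.13, -0.14, -0.0], [-0.15, -0.12, -0.0]] [np.float64(0.95), np.float64(0.95), np.float64(0.95), np.float64(0.95), np.float64(0.95), np.float64(0.95), np.float64(0.95), np.float64(0.95)]
[[-0.16, -0.1, -0.0], [-0.18, -0.08, -0.0], [-0.19, -0.05, -0.0], [-0.19, -0.03, -0.0], [-0.19, 0.0, -0.0], [-0.19, 0.03, -0.0], [-0.18, 0.06, -0.0], [-0.18, 0.08, -0.0]] [np.float64(0.95), np.float64(0.95), np.float64(0.95), np.float64(0.95), np.float64(0.95), np.float64(0.95), np.float64(0.95), np.float64(0.95)]
[[-0.16, 0.11, -0.0], [-0.15, 0.13, -0.0], [-0.13, 0.15, -0.0], [-0.1, 0.16, -0.0], [-0.08, 0.18, -0.0], [-0.05, 0.19, -0.0]] [np.float64(0.95), np.float64(0.95), np.float64(0.95), np.float64(0.95), np.float64(0.95), np.float64(0.95)]
```

Request:
play_rows:
  travel:
    - [0.02,-0.19,0]
    - [0,-0.19,0]
    - [-0.03,-0.19,0]
    - [-0.06,-0.18,0]
    - [-0.08,-0.17,0]
    - [-0.11,-0.16,0]
    - [-0.13,-0.14,0]
    - [-0.15,-0.12,0]
  twist: [0.95,0.95,0.95,0.95,0.95,0.95,0.95,0.95]

```text
t: 25.32
eef_pos: [0.4204, 0.0387, 0.1481]
ee_rot: [-3.14, -0.0, -1.07]
force: [-1.1, -0.4, 0.3]
width: 0.0719
gripper_force: 0.0
```

Request:
play_rows:
  travel:
    - [-0.16,-0.1,0]
    - [-0.18,-0.08,0]
    - [-0.19,-0.05,0]
    - [-0.19,-0.03,0]
    - [-0.19,0,0]
    - [-0.19,0.03,0]
    - [-0.18,0.06,0]
    - [-0.18,0.08,0]
  twist: [0.95,0.95,0.95,0.95,0.95,0.95,0.95,0.95]

```text
t: 26.32
eef_pos: [0.4225, 0.0774, 0.1481]
ee_rot: [-3.141, 0.001, -2.21]
force: [-0.0, -0.0, -0.3]
width: 0.0717
gripper_force: 0.0
```

Request:
play_rows:
  travel:
    - [-0.16,0.11,0]
    - [-0.15,0.13,0]
    - [-0.13,0.15,0]
    - [-0.1,0.16,0]
    - [-0.08,0.18,0]
    - [-0.05,0.19,0]
    - [0,0,0]
    - [0,0,0]
  twist: [0.95,0.95,0.95,0.95,0.95,0.95,0,0]

```text
t: 27.32
eef_pos: [0.4234, 0.1063, 0.1479]
ee_rot: [3.141, 0.0, -3.057]
force: [-0.2, -0.6, -0.4]
width: 0.0716
gripper_force: 0.0
```

```bash
python3 - <<'E'
from h import *
w=cam("wrist"); L=models.silhouettes("filter_block","wrist")
u=proj(w,[[.4228,.1076,.03]])[0]; print(u,[(l["extent"],l["confidence"]) for l in L], arm.get_state()["eef_pos"])
L=[l for l in L if np.hypot(*(l["extent"][:2]-u))<60]
p,v=fit([(w,L[0]["pixels"])],lambda p:M["filter_block"],[.4228,.1076,.1],S=1);print(p,v)
plan((p[0],p[1],.048),p[2]-np.pi)
E
```

```text
[317.59239828 233.57844729] [([317.0, 233.9, 99.7, 69.8], 0.92), ([158.2, 208.6, 108.7, 116.3], 0.81)] [0.42319046 0.10624432 0.14784935]
[0.42091076 0.10656993 0.11849169] -0.9480416929879975
t 27.43 at [0.4232 0.1062 0.1478] [ 3.142  0.    -3.058] F [-0.9 -0.   1. ] w 0.072
[[0.02, 0.01, 1.0], [0.02, 0.01, 1.0], [0.02, 0.01, 1.0], [0.02, 0.01, 1.0]] [np.float64(-0.06), np.float64(-0.06), np.float64(-0.06), np.float64(-0.06)]
```

Request:
play_rows:
  travel:
    - [0.01,0,1]
    - [0.01,0,1]
    - [0.01,0,1]
    - [0.01,0,0.95]
    - [0,0,0]
    - [0,0,0]
  twist: [-0.05,-0.05,-0.05,-0.05,0,0]

```text
t: 28.18
eef_pos: [0.4225, 0.1065, 0.0497]
ee_rot: [3.141, 0.001, -3.029]
force: [0.0, 0.7, 0.7]
width: 0.0721
gripper_force: 0.0
```

Request:
play_rows:
  travel:
    - [0,0,0]
    - [0,0,0]
    - [0,0,0]
    - [0,0,0]
    - [0,0,-0.4]
    - [0,0,-0.8]
    - [0,0,-1]
    - [0,0,-1]
  twist: [0,0,0,0,0,0,0,0]
  fingers: 0
  newtons: 35

```text
t: 29.18
eef_pos: [0.4217, 0.1061, 0.1303]
ee_rot: [-3.142, -0.0, -3.03]
force: [0.1, -0.4, -1.7]
width: 0.0597
gripper_force: 35.0
```

```bash
python3 - <<'E'
from h import *
t=cam("top")
uv=np.array([(240,287),(342,277),(346,338),(245,348)])/3+[290-.33,60-.33]
P=unproj(t,uv,.12)
def toimg(P):
    d=P[:,:2]-[.5983,-.1204]; return np.c_[c*d[:,0]+s*d[:,1],-s*d[:,0]+c*d[:,1]].round(4)
print(P[:,:2].round(4),P.mean(0).round(4),toimg(P).tolist(),toimg(P).mean(0))
# from wrist shot w4
w=cam("wrist"); st=arm.get_state()
def fr(pos,yaw):
    T=np.eye(4);T[:3,:3]=Ro.from_euler('xyz',[np.pi,0,yaw]).as_matrix();T[:3,3]=pos
    W=np.linalg.inv(T@np.array(w["T_tool_cam"]));f=dict(w);f["R"],f["t"]=W[:3,:3],W[:3,3];return f
f=fr([.5268,-.1265,.1525],-1.496)
print("w4",toimg(unproj(f,[(57,206),(75,400),(92,52)],.12)))
cv2.imwrite("pics/w8.png",w["pixels"][:,:,::-1])
m=sil("filter_block","wrist",(330,310))
L=models.silhouettes("filter_block","wrist");print([(l["extent"],l["confidence"]) for l in L])
a=cv2.imread("pics/w4.png")[40:300,0:200]; cv2.imwrite("pics/w8.png",np.hstack([cv2.resize(a,(400,520)),cv2.resize(w["pixels"][150:410,220:420,::-1],(400,520))]))
E
```

```text
[[ 0.6916 -0.0771]
 [ 0.6979 -0.1527]
 [ 0.6523 -0.1537]
 [ 0.6461 -0.0792]] [ 0.672  -0.1156  0.12  ] [[0.0961, 0.0365], [0.0971, -0.0394], [0.0515, -0.0371], [0.0507, 0.0377]] [ 0.07385  -0.000575]
w4 [[ 0.0489 -0.0391]
 [ 0.0606  0.0695]
 [ 0.0228 -0.1052]]
[([315.6, 281.1, 156.8, 72.8], 0.61), ([148.2, 208.4, 113.3, 117.2], 0.59)]
```

View pics/w8.png

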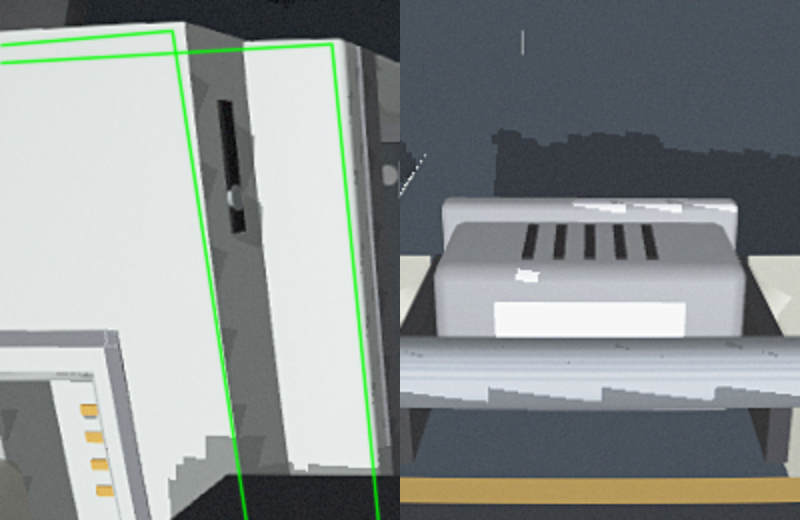

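```bash
python3 - <<'E'
from h import *
w=imaging.grab_frame("wrist");W=np.linalg.inv(np.array(w["T_tool_cam"]))
f=dict(R=W[:3,:3],t=W[:3,3],K=np.array([[w["fx"],0,w["cx"]],[0,w["fy"],w["cy"]],[0,0,1]]),distortion=w["distortion"])
for h in(.047,.049,.051):
  for dx in(-.002,0,.002): print(h,dx,proj(f,[[.019+dx,0,h-.02],[.019+dx,0,h-.026],[.016+dx,0,h-.026],[.016+dx,0,h-.054]])[:,1].round(1), proj(f,[[.019+dx,-.033,h-.02],[.019+dx,.033,h-.026]])[:,0].round(1))
plan((.60,.02,.23),.072-np.pi)
E
```

```text
0.047 -0.002 [254.2 258.7 265.2 291.9] [243.3 391.8]
0.047 0 [250.  254.4 260.9 286.9] [243.1 392. ]
0.047 0.002 [245.8 250.  256.6 281.9] [242.9 392.3]
0.049 -0.002 [252.8 257.2 263.6 289.7] [244.1 390.9]
0.049 0 [248.6 252.9 259.3 284.8] [243.9 391.2]
0.049 0.002 [244.4 248.6 255.  279.8] [243.7 391.4]
0.051 -0.002 [251.4 255.7 262.  287.5] [244.8 390.1]
0.051 0 [247.3 251.4 257.8 282.6] [244.6 390.3]
0.051 0.002 [243.1 247.2 253.6 277.7] [244.4 390.6]
t 29.43 at [0.4216 0.1061 0.1289] [ 3.141 -0.    -3.03 ] F [-0.7  0.8 -1.9] w 0.0602
[[-0.96, -0.6, -0.58], [-0.96, -0.6, -0.58], [-0.97, -0.59, -0.58], [-0.97, -0.59, -0.58], [-0.97, -0.58, -0.58], [-0.98, -0.57, -0.58], [-0.98, -0.57, -0.58]] [np.float64(0.04), np.float64(0.04), np.float64(0.04), np.float64(0.04), np.float64(0.04), np.float64(0.04), np.float64(0.04)]
```

```bash
python3 - <<'E'
from h import *
plan((.48,-.1155,.21),.072-np.pi,11)
E
```

```text
t 29.43 at [0.4216 0.1061 0.1289] [ 3.141 -0.    -3.03 ] F [-0.7  0.8 -1.9] w 0.0602
[[-0.12, -0.82, -0.3], [-0.12, -0.82, -0.3], [-0.13, -0.82, -0.3], [-0.13, -0.82, -0.3], [-0.13, -0.82, -0.3], [-0.14, -0.82, -0.3], [-0.14, -0.82, -0.3], [-0.14, -0.82, -0.3]] [np.float64(0.02), np.float64(0.02), np.float64(0.02), np.float64(0.02), np.float64(0.02), np.float64(0.02), np.float64(0.02), np.float64(0.02)]
[[-0.15, -0.82, -0.3], [-0.15, -0.82, -0.3], [-0.15, -0.82, -0.3]] [np.float64(0.02), np.float64(0.02), np.float64(0.02)]
```

Request:
play_rows:
  travel:
    - [-0.12,-0.82,-0.3]
    - [-0.12,-0.82,-0.3]
    - [-0.13,-0.82,-0.3]
    - [-0.13,-0.82,-0.3]
    - [-0.13,-0.82,-0.3]
    - [-0.14,-0.82,-0.3]
    - [-0.14,-0.82,-0.3]
    - [-0.14,-0.82,-0.3]
  twist: [0.02,0.02,0.02,0.02,0.02,0.02,0.02,0.02]

```text
t: 30.42
eef_pos: [0.4641, -0.055, 0.1881]
ee_rot: [-3.141, -0.002, -3.054]
force: [0.3, -0.1, -0.8]
width: 0.0597
gripper_force: 35.0
```

Request:
play_rows:
  travel:
    - [-0.15,-0.82,-0.3]
    - [-0.15,-0.82,-0.3]
    - [-0.15,-0.82,-0.3]
    - [-0.9,0.06,0]
    - [-0.9,0.06,0]
    - [-0.9,0.06,0]
    - [-0.9,0.06,0]
    - [0,0,0]
  twist: [0.02,0.02,0.02,0,0,0,0,0]

```text
t: 31.42
eef_pos: [0.5708, -0.1013, 0.2095]
ee_rot: [-3.142, -0.003, -3.063]
force: [-0.1, 0.3, -1.5]
width: 0.0598
gripper_force: 35.0
```

```bash
python3 - <<'E'
from h import *
plan((.671,-.1155,.185),.072-np.pi)
E
```

```text
t 31.43 at [ 0.5708 -0.1013  0.2095] [-3.142e+00 -3.000e-03 -3.063e+00] F [-0.1  0.3 -1.5] w 0.0598
[[-0.99, -0.22, 0.25], [-0.99, -0.22, 0.25], [-0.99, -0.22, 0.25], [-0.99, -0.22, 0.25]] [np.float64(0.01), np.float64(0.01), np.float64(0.01), np.float64(0.01)]
```

Request:
play_rows:
  travel:
    - [-0.99,-0.22,0]
    - [-0.99,-0.22,0]
    - [-0.99,-0.22,0]
    - [-0.99,-0.22,0.5]
    - [0,0,0.5]
    - [0,0,0]
    - [0,0,0]
  twist: [0.02,0.01,0.01,0.01,0,0,0]

```text
t: 32.3
eef_pos: [0.6702, -0.1159, 0.1869]
ee_rot: [-3.141, -0.0, -3.07]
force: [0.6, 0.7, -0.7]
width: 0.06
gripper_force: 35.0
```

```bash
python3 - <<'E'
from h import *
plan((.671,-.1155,.168),.072-np.pi)
E
```

```text
t 32.3 at [ 0.6702 -0.1159  0.1869] [-3.141 -0.    -3.07 ] F [ 0.6  0.7 -0.7] w 0.06
[[-0.03, 0.01, 0.76]] [np.float64(-0.0)]
```

Request:
play_rows:
  travel:
    - [-0.02,0,0.4]
    - [0,0,0.3]
    - [0,0,0.15]
    - [0,0,0]
  twist: [0,0,0,0]

```text
t: 32.8
eef_pos: [0.671, -0.1159, 0.1648]
ee_rot: [-3.142, -0.001, -3.07]
force: [0.9, 0.1, -0.7]
width: 0.0598
gripper_force: 35.0
```

Request:
play_rows:
  travel:
    - [0,0,0.12]
    - [0,0,0.12]
    - [0,0,0]
  twist: [0,0,0]

```text
t: 33.17
eef_pos: [0.6711, -0.1159, 0.159]
ee_rot: [3.142, -0.0, -3.07]
force: [-0.5, -0.3, -1.3]
width: 0.0596
gripper_force: 35.0
```

Already 10 mm below the mouth without contact, so it is in the pit. Continue.

Request:
play_rows:
  travel:
    - [0,0,0.12]
    - [0,0,0.12]
    - [0,0,0.1]
    - [0,0,0]
  twist: [0,0,0,0]

```text
t: 33.67
eef_pos: [0.6711, -0.1159, 0.1505]
ee_rot: [3.142, -0.001, -3.07]
force: [0.4, 0.5, -1.7]
width: 0.0598
gripper_force: 35.0
```

Request:
play_rows:
  travel:
    - [0,0,0.06]
    - [0,0,0.05]
    - [0,0,0]
  twist: [0,0,0]

```text
t: 34.05
eef_pos: [0.6716, -0.116, 0.15]
ee_rot: [-3.141, 0.002, -3.07]
force: [-3.7, 0.6, 10.0]
width: 0.0599
gripper_force: 35.0
```

Request:
play_rows:
  travel:
    - [0,0,0.05]
    - [0,0,0.03]
    - [0,0,0]
  twist: [0,0,0]

```text
t: 34.42
eef_pos: [0.6718, -0.116, 0.1499]
ee_rot: [-3.141, 0.003, -3.069]
force: [-8.6, 2.2, 19.2]
width: 0.0599
gripper_force: 35.0
```

Request:
play_rows:
  travel:
    - [0,0,-0.05]
    - [0,0,0]
    - [0,0,0]
    - [0,0,0]
    - [0,0,-0.8]
    - [0,0,-1]
    - [0,0,-1]
    - [0,0,0]
  twist: [0,0,0,0,0,0,0,0]
  fingers: 0.85

```text
t: 35.42
eef_pos: [0.6724, -0.116, 0.2196]
ee_rot: [-3.141, 0.004, -3.07]
force: [-0.4, -0.2, 0.5]
width: 0.0746
gripper_force: 0.0
```

Request:
play_rows:
  travel:
    - [1,0,0]
    - [1,0,0]
    - [1,0,0]
    - [1,0,0]
    - [1,0,0]
    - [1,0,0]
    - [1,0,0]
    - [0,0,0]
  twist: [0,0,0,0,0,0,0,0]

```text
t: 36.42
eef_pos: [0.4951, -0.1284, 0.217]
ee_rot: [3.141, -0.001, -3.071]
force: [0.2, 0.7, 0.2]
width: 0.0746
gripper_force: 0.0
```

```bash
python3 - <<'E'
from h import *
t=cam("top"); sc=cam("scene")
V=[]
for f,n in((t,"top"),(sc,"scene")):
    u=proj(f,[[.671,-.1155,.14]])[0]; m=sil("filter_block",n,u)
    print(n,u,m is not None)
    if m is not None:
        V.append((f,m))
        # visible part above top face only
        mod=lambda p:[box(-.019,.019,-.033,.033,.02,.026),box(-.016,.016,-.03,.03,.026,.054)]
        best=[(round(fit([(f,m)],mod,[.671,-.1155,.072],z=z)[1],4),z) for z in(.096,.1,.104,.108)]; print(best)
        print(fit([(f,m)],mod,[.671,-.1155,.072],z=.1)[0])
mi=sil("slide_imager","scene",None)
a=sc["pixels"][190:330,330:480,::-1]; b=t["pixels"][130:270,320:470,::-1]
cv2.imwrite("pics/f9.png",cv2.resize(np.hstack([a,b]),(800,374),interpolation=cv2.INTER_CUBIC))
E
```

```text
top [388.94960411 162.12181862] True
[(np.float64(-0.9046), 0.096), (np.float64(-0.9), 0.1), (np.float64(-0.894), 0.104), (np.float64(-0.8877), 0.108)]
[ 0.67373935 -0.11393187  0.08517222]
scene [422.59102658 215.71537399] True
[(np.float64(-0.2949), 0.096), (np.float64(-0.2915), 0.1), (np.float64(-0.2885), 0.104), (np.float64(-0.2852), 0.108)]
[ 0.66443859 -0.11609701  0.32272735]
```

View pics/f9.png

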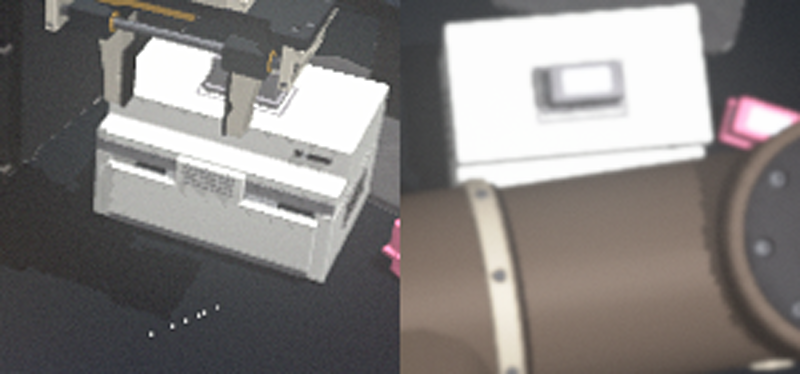

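Request:
play_rows:
  travel:
    - [1,0.5,0]
    - [0.5,1,0]
    - [0,1,0]
    - [0,1,0]
    - [0,1,0]
    - [0,1,0]
    - [0,1,0]
    - [0,1,0]
  twist: [0,0,0,0,0,0,0,0]

```text
t: 37.67
eef_pos: [0.4462, 0.0571, 0.2171]
ee_rot: [-3.141, -0.0, -3.07]
force: [0.0, -0.2, -0.6]
width: 0.0744
gripper_force: 0.0
```

```bash
python3 - <<'E'
from h import *
t=cam("top"); sc=cam("scene"); fb=[pose(b,[.0737,0,0],.1) for b in M["filter_block"]]
ext=lambda q: imager(0)+carr(q)+[b for b in fb]
V=[(t,sil("slide_imager","top",(389,180))),(sc,sil("slide_imager","scene",(420,250)))]
for base in (ext,lambda q:imager(0)+carr(q)):
  for v in(V,V[:1],V[1:]):
    if v[0][1] is None: continue
    p,e=fit(v,lambda p:base(p[3]),[.5983,-.1204,.072,.004],d=(.005,.005,.04,.01)); print(p.round(4),round(e,4))
    for q in (0,.004,.008):
      p,e=fit(v,lambda p:base(q),[.5983,-.1204,.072],d=(.005,.005,.04)); print("  q",q,p.round(4),round(e,4))
m=sil("stage_carriage","scene",None)
if m is not None: 
  for q in(0,.003,.006,.01): print(q,[round(float(e),4) for e in [fit([(sc,m)],lambda p:carr(q)[:2],[.5983,-.1204,.072],d=(.003,.003,.03))[1]]], fit([(sc,m)],lambda p:carr(q)[:2],[.5983,-.1204,.072],d=(.003,.003,.03))[0].round(4))
m=sil("filter_block","scene",proj(sc,[[.671,-.1155,.14]])[0])
mod=lambda p:[box(-.019,.019,-.033,.033,.02,.026),box(-.016,.016,-.03,.03,.026,.054)]
if m is not None:
  for z in(.096,.1,.104,.11): print(z,fit([(sc,m)],mod,[.671,-.1155,.072],z=z))
a=sc["pixels"][210:330,340:500,::-1]; cv2.imwrite("pics/f10.png",cv2.resize(a,(800,600),interpolation=cv2.INTER_CUBIC))
E
```

```text
[ 0.5975 -0.1208  0.0679 -0.0013] -0.8966
  q 0 [ 0.5982 -0.121   0.0711] -0.8958
  q 0.004 [ 0.5986 -0.1204  0.066 ] -0.8876
  q 0.008 [ 0.5984 -0.1208  0.0701] -0.8797
[ 0.5974 -0.1198  0.0656 -0.0014] -0.8937
  q 0 [ 0.598  -0.1202  0.0675] -0.8917
  q 0.004 [ 0.5985 -0.1198  0.0672] -0.8757
  q 0.008 [ 0.5986 -0.12    0.0702] -0.8592
[ 0.5977 -0.1213  0.0695  0.0041] -0.9016
  q 0 [ 0.598  -0.121   0.0672] -0.9015
  q 0.004 [ 0.598  -0.121   0.0672] -0.9015
  q 0.008 [ 0.598  -0.121   0.0672] -0.9015
[ 0.5974 -0.1209  0.0685 -0.0013] -0.8988
  q 0 [ 0.5982 -0.1208  0.0713] -0.8979
  q 0.004 [ 0.5988 -0.1206  0.0707] -0.8901
  q 0.008 [ 0.5985 -0.121   0.0719] -0.8819
[ 0.5974 -0.1198  0.0656 -0.0014] -0.8937
  q 0 [ 0.598  -0.1202  0.0675] -0.8917
  q 0.004 [ 0.5985 -0.1198  0.0672] -0.8757
  q 0.008 [ 0.5986 -0.12    0.0702] -0.8592
[ 0.5978 -0.121   0.0661  0.0041] -0.9061
  q 0 [ 0.5979 -0.121   0.0661] -0.9061
  q 0.004 [ 0.5979 -0.121   0.0661] -0.9061
  q 0.008 [ 0.5979 -0.121   0.0661] -0.9061
0 [-0.9217] [ 0.5965 -0.1205  0.0772]
0.003 [-0.9225] [ 0.5995 -0.1206  0.0769]
0.006 [-0.9225] [ 0.6023 -0.1204  0.0735]
0.01 [-0.9223] [ 0.6063 -0.1202  0.0776]
0.096 (array([ 0.67827443, -0.11389955,  0.11855789]), np.float64(-0.9316095924208033))
0.1 (array([ 0.67207809, -0.11617041,  0.1452818 ]), np.float64(-0.9260963194988254))
0.104 (array([ 0.66586555, -0.11857832,  0.15032433]), np.float64(-0.9200970873786408))
0.11 (array([ 0.65616391, -0.12163273,  0.21678288]), np.float64(-0.9079630698211194))
```

View pics/f10.png

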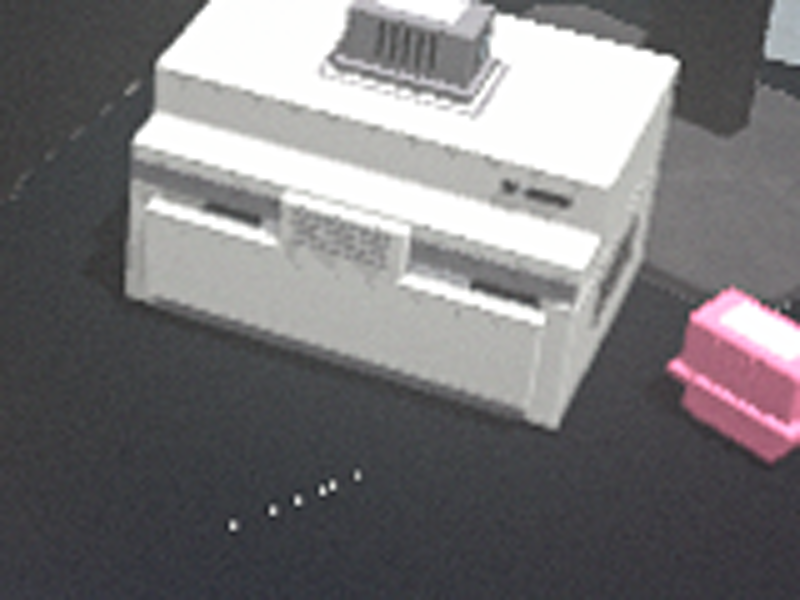

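```bash
python3 -c "
from station import arm
print(arm.job_done())"
```

```text
the job is handed in; nothing more can be done
None
```

I handed the job in at about 38 s of the 72 s allowed, and the hand-in returned no verdict. The last checks showed the slide flat between the closed jaws, about 1 to 2 mm off centre, and the carriage home to within about 2 mm. They also showed the grey filter block's collar on the socket rim, and I touched none of the bystanders or look-alikes.

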